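# Refit the filter cover on the lab air pump

## Robot

A 7-joint arm with a two-finger parallel gripper is mounted at the origin on the work surface. World frame = base frame: x ahead of the robot, y to its left, z up, the work surface at z = 0. Lengths are in m, angles in rad, forces in N, time in s.
With the tool pointing down it reaches from about 0.4 to 0.85 m from the base axis. Payload 10.4 kg.
Tool frame: the origin (TCP) lies at the very end of the fingers, on their centre line; the grasp point (between the pads) lies 19 mm behind it; z points along the fingers, y is the line along which they close (so a half turn about z gives the same grasp; the last joint's range is limited). The gripper opens to 87 mm and grips with 3 to 60 N. Pads are 19 mm wide; open, the fingers measure 117 mm over their backs; the gripper's body (75 mm by 190 mm) begins 51 mm behind the grasp point.
Start: joints at [1.262, 0.332, -0.065, 1.46, 0.022, 1.35, -0.088], TCP at [0.176, -0.6, 0.223] pointing down, gripper open.
Joint ranges: [-2.6, 2.6], [-0.5, 2.12], [-1.47, 1.34], [0.16, 2.42], [-1.27, 4.41], [0.06, 2.06], [-2.6, 2.6]. Speed limits (rad/s): [2.22, 2.22, 2.79, 2.79, 3.14, 3.14, 3.14].

## Interface

Orientations are given as a unit quaternion [x, y, z, w].
In Python, from bench import * gives the robot as it stands.
- The arm moves only by the tool step_arm, never from a script. Its arguments are lists of equal length, an entry for each row: "delta_pos": the shift along the world's x, y, z in units of 25 mm (1.0 is 25 mm), a list of three; "turn": the turn about the world's z in units of 0.12 rad (1.0 is 0.12 rad). In form: {"delta_pos": [[tx, ty, tz], ...], "turn": [turn, ...]}. A call has 1 to 12 rows; each row shifts and turns the commanded pose from where the row before left it; what a row does not reach is not made up. A row lasts 1/10 s, in which the tool goes at most 50 mm and 8.59 degrees, less where a joint would pass 70% of its speed; a pose out of reach is approached as far as the arm can. A call with a number of a shift or a turn outside -1 to 1 is refused whole. A call with a gripper value outside its range is refused whole. "grip" is the closure, from 0 (fully open) to 1 (shut), set as the call begins (left out, the last holds). The fingers move at their own pace and stop on an object; "newtons" is the grip in N (left out, the last holds). Time passes only in rows, so rows that do not move let the fingers close. It gives the time, the measured TCP pose, the force, the opening and the grip force at its end, in the units of the state.
- read_state(): the state, without advancing time (a new reading comes with each control period).
- camera(name): name is "scene" or "top" or "wrist"; returns a dict with "image" (400x640x3 uint8, red, green, blue), "z_map" (400x640 float32, m along the optical axis (not along the pixel's ray), 0 where there is no reading), "mtx" (3x3 intrinsics, pixels), "view" (4x4, takes a point from world to camera coordinates). Camera axes: x right, y up, looking along -z (the intrinsics and any distortion apply to the point x, -y, -z); pixel columns grow to the right and rows downward; lengths in m; the calibration is good to about 2 mm. A picture is of the moment at which its call begins.
- close_job(): hands the job in; it is judged then, once.
The state is a dict: "time": time; "joint_positions": joint angles; "joint_vel": joint speeds; "joint_torque": joint torques, N m; "ee_pos": TCP position; "eef_rot": TCP orientation; "ft_force": force on the tool from outside, world axes, zero at the start; "torque": the same for the moment, N m; "width": finger opening in m; "grip_force": force on a finger pad.
Only numpy, scipy, OpenCV 4.12 (cv2) and the standard library are available. Lean on these libraries where they do the work, as an engineer would, in place of code of your own. Each camera call takes 0.05 s, during which the arm holds its last target. There are 200 camera calls.

## Task

Put the loose filter cover back on the cream air pump: hold it tilted and hook its front lip under the edge of the slot in the bay, then pivot its rear down and press until the orange latch snaps over it, so the cover lies flat and stays shut when you let go; how deep the catch sits differs from pump to pump. Feel your way and do not force it, the plastic cracks under about 40 N. Leave the tube rack, the jar and the vial where they stand.

Things in the scene. Friction and masses are not known exactly. Their poses are not given: they have to be found in the camera images.
- unit: Cream bench air pump, fixed, 200 (x) x 130 (y) mm, on levelling feet that set it 0 to 14 mm higher from one start to the next (the bench is world z 0); origin 66 mm below the middle of its deck, x axis from its dark control panel (front, towards the robot) to its rear, z up. Its flat top deck is at z = 66. All x, y, z of slot, bay and latch below are in mm in this frame.
- slot (a point): Mouth of the slot for the cover's lip, in the bay's front wall: this point is at x -53, y 0, z 59, below the edge of the slot's roof (thin orange line on the deck). The slot goes from x -53 forward to x -66, as wide as the bay, between its floor at z 52 (which reaches back to x -43) and its 3 mm thick roof, underside z 63. Axes as the unit's; the lip goes in towards -x.
- bay (a point): Middle of the open filter bay in the deck (x 0, y 0, z 58). The bay spans x -53 to +59.5, y -37.5 to +37.5. The cover rests on two front ledges beside the walls (x -43 to -30, top z 58) and on a rear rest (x +50 to +59.5, nominal top z 58). A steel spring plunger, 16 mm across at x +30, stands up to z 66 and lifts the rear with 2.5 to 6 N: unlatched it rises again.
- latch (a joint): Orange sprung latch, 30 mm wide, mid rear edge. 0 m = at rest; the rear tongue, running down its 58 deg slope, pushes it to +x up to 0.010; then it springs back over the tongue. Nose tip x +52.5, underside z 63, top z 75; latch and rear rest together sit 4 mm lower to 6 mm higher, unmeasured. To snap takes 5 to 14 N on the press pad; it clicks 1 mm before the tongue meets the hard rest.
- cover_grip (a point): Centre of the orange upright grip on the loose dark cover (about 140 g), which at first lies flat on the bench, grip up. Axes are the cover's: x from lip to rear, z up through the plate. Grip: 14 (x) x 44 (y) x 44 mm high, its centre 30 mm above the underside. Plate: 100 (x) x 70 (y) x 8 mm; its front face is 38 mm ahead of the grip's centre, its rear face 62 mm behind.
- cover_press (a point): Middle of the light press pad (22 x 28 mm) on top of the cover's plate: 45 mm behind the grip's centre and 22 mm below it, 8 mm above the cover's underside. Press here to snap the cover shut.
- cover_lip (a point): Front end of the cover's lip, mid width and thickness: a tongue 54 mm wide, 3 mm thick, level with the underside, standing 10 mm ahead of the plate's front face. This point is 48 mm ahead of and 28.5 mm below the grip's centre. With the cover tilted front-down by 10 to 20 degrees the lip fits into the slot.
- cover_rear (a point): Rear end of the cover's rear tongue, mid width and thickness: 60 mm wide, 4 mm thick, level with the underside, standing 8 mm behind the plate. This point is 70 mm behind and 28 mm below the grip's centre. The latch holds this tongue down.
- rack: White rack 70 x 100 mm with six capped tubes, 102 mm high, loose, on the other side of the pump from the cover; origin at the centre of its underside. Leave it.
- jar: White plastic jar, 48 mm across, 75 mm high, loose; origin at the centre of its underside. Leave it.
- vial: Small vial with light green cap, 36 mm across, 60 mm high, loose; origin at the centre of its underside. Leave it.

How it is judged:
By the outcome, as a careful person would: the job done as asked, in the order asked, and still so for the second after the job is handed in, with the robot touching nothing.
It also fails if it takes over 61 s, if anything falls off the work surface, if the arm or the gripper's body presses on something with over 40 N, if the wrist force passes 120 N, or if a joint passes its speed limit or range.

## Working session

There is one attempt and no reset: what is moved stays moved. The work goes in short steps, Python scripts to look and compute and a tool call to move; the robot and the scene stay as the last step left them, time stands still between calls to the robot, and variables do not carry over. Pictures are saved under pics/ and viewed, at most 10 in all, crops included, and the job is handed in when it is done.

Besides the shell and the picture viewer there is one more tool, called by a JSON object that holds its "api" and its "payload". step_arm: Moves the arm, as the interface text tells. Shifts and turns lie within -1 to 1; 1 stands for 25 mm of shift or 0.12 rad of turn. Its arguments: {"type":"object","properties":{"delta_pos":{"type":"array"},"turn":{"type":"array"},"grip":{"type":"number"},"newtons":{"type":"number"}},"required":["delta_pos","turn"]}

```bash
mkdir -p pics
cat > h.py <<'E'
from bench import *
import numpy as np, cv2
def shot(n,f):
    c=camera(n); np.savez(f'pics/{f}.npz',**c); cv2.imwrite(f'pics/{f}.png',c['image'][:,:,::-1]); return c
def load(f): return dict(np.load(f'pics/{f}.npz'))
def world(c,u,v,z=None):
    # z given: intersect ray with the plane z; otherwise use depth
    K=c['mtx'];T=np.linalg.inv(c['view'])
    d=np.array([(u-K[0,2])/K[0,0],-(v-K[1,2])/K[1,1],-1.])
    o=T[:3,3];r=T[:3,:3]@d
    s=c['z_map'][int(round(v)),int(round(u))] if z is None else (z-o[2])/r[2]
    return o+s*r
def pix(c,p):
    q=c['view'][:3,:3]@np.array(p)+c['view'][:3,3];K=c['mtx']
    return K[0,0]*q[0]/-q[2]+K[0,2], K[1,1]*-q[1]/-q[2]+K[1,2]
E
python3 - <<'E'
from h import *
s=read_state();print({k:np.round(v,3).tolist() for k,v in s.items()})
a=shot('top','t1')
b=shot('scene','s1')
print(a['mtx'],a['view'])
E
```

```text
{'time': 0.0, 'joint_positions': [1.262, 0.333, -0.065, 1.461, 0.022, 1.35, -0.088], 'joint_vel': [0.001, 0.0, -0.0, 0.001, -0.002, -0.001, -0.001], 'joint_torque': [0.0, -62.325, 0.025, -38.991, -0.061, 0.039, 0.0], 'ee_pos': [0.176, -0.599, 0.222], 'eef_rot': [0.99, 0.142, -0.0, -0.001], 'ft_force': [-0.065, -0.301, 0.534], 'torque': [-0.005, -0.019, -0.02], 'grip_force': 0.0, 'width': 0.087}
[[376.88460889   0.         316.69492953]
 [  0.         376.88460889 202.44844307]
 [  0.           0.           1.        ]] [[-0.01219149 -0.99890792  0.04510352 -0.00785248]
 [ 0.98251224 -0.00358558  0.18616347 -0.57820677]
 [-0.18579844  0.04658437  0.98148298 -0.69938097]
 [ 0.          0.          0.          1.        ]]
```

View pics/t1.png

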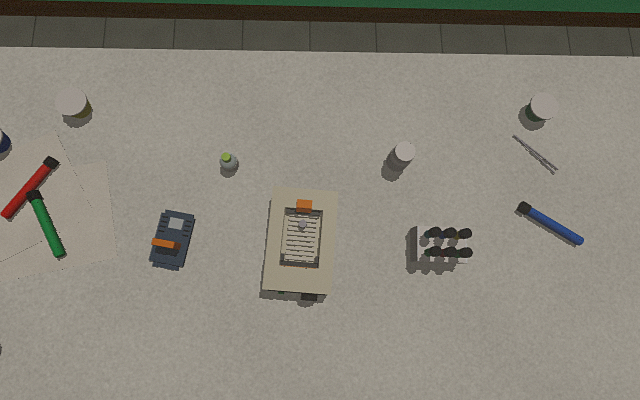

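View pics/s1.png

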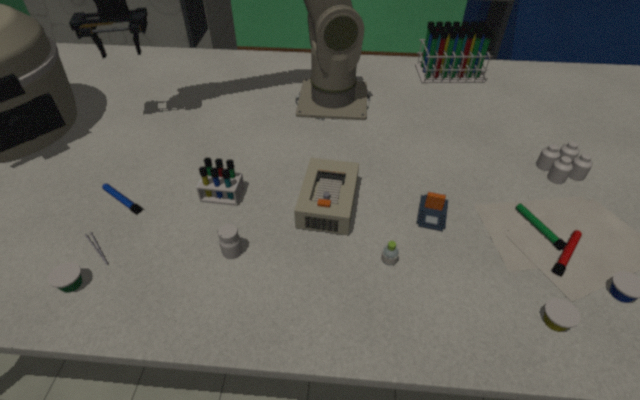

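The pump is at about (300,240) with the latch at (304,206). The cover is at about (173,240), grip at (166,243), pad at (176,223), so it lies roughly parallel to the pump. The tool only turns about z, so I'll tilt the cover by grasping across its 44 mm width and pivoting it in the pads. Next I measure on enlarged crops.

Run:
```python
from h import *
c=load('t1');im=c['image'][:,:,::-1]
a=cv2.resize(im[185:305,255:345],None,fx=5,fy=5,interpolation=cv2.INTER_CUBIC)[:600]
b=cv2.resize(im[205:273,145:201],None,fx=6,fy=6,interpolation=cv2.INTER_CUBIC)
o=np.zeros((600,a.shape[1]+b.shape[1],3),np.uint8);o[:a.shape[0],:a.shape[1]]=a;o[:b.shape[0],a.shape[1]:]=b
cv2.imwrite('pics/crop.png',o)
for u,v in[(300,280),(320,280),(275,240),(332,240),(329,200),(280,200),(304,205),(176,223),(165,243),(175,250),(285,240),(230,260),(230,190),(300,320),(228,157)]:
    print(u,v,world(c,u,v).round(4))
```

```text
300 280 [0.4268 0.0215 0.0665]
320 280 [ 0.4263 -0.0163  0.0673]
275 240 [0.5027 0.0692 0.0664]
332 240 [ 0.5016 -0.0404  0.0687]
329 200 [ 0.5801 -0.036   0.0694]
280 200 [0.5809 0.0601 0.0669]
304 205 [0.5695 0.0132 0.0741]
176 223 [0.5449 0.2777 0.0067]
165 243 [0.4999 0.2817 0.0522]
175 250 [0.4891 0.2759 0.0087]
285 240 [0.5046 0.0509 0.0433]
230 260 [ 0.4681  0.1658 -0.0005]
230 190 [6.161e-01 1.701e-01 5.000e-04]
300 320 [ 3.464e-01  2.170e-02 -2.000e-04]
228 157 [0.6706 0.1651 0.0602]
```

View pics/crop.png

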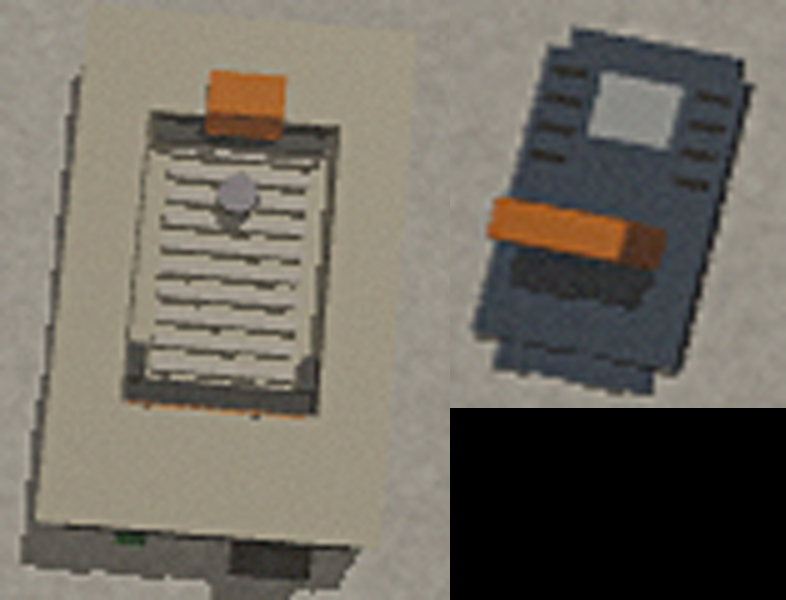

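Run:
```python
from h import *
c=load('t1')
A=lambda u,v,z:world(c,255+u/5-.4,185+v/5-.4,z)
B=lambda u,v,z:world(c,145+(u-450)/6-.4,205+v/6-.4,z)
# deck height by median of depth over deck regions
P=np.array([world(c,u,v) for v in range(272,288,2) for u in range(268,328,3)]+[world(c,u,v) for v in range(215,270,3) for u in (272,274,327,329)])
n=np.linalg.lstsq(np.c_[P[:,:2],np.ones(len(P))],P[:,2],rcond=None)[0];print('plane',n,np.median(P[:,2]))
zd=np.median(P[:,2])
pts={'FL':(37,521),'FR':(360,547),'RR':(415,32),'RL':(88,5),'slL':(124,402),'slR':(318,414),'bayRL':(150,112),'bayRR':(340,127)}
Q={k:A(*p,zd) for k,p in pts.items()}
for k in Q:print(k,Q[k].round(4))
X=(Q['RR']+Q['RL']-Q['FR']-Q['FL'])/2;print('len',np.linalg.norm(X),'yaw',np.degrees(np.arctan2(X[1],X[0])),'W',np.linalg.norm(Q['FL']-Q['FR']),np.linalg.norm(Q['RL']-Q['RR']),'ctr',sum(Q[k] for k in('FL','FR','RL','RR'))/4)
print('bayctr',sum(Q[k] for k in('slL','slR','bayRL','bayRR'))/4, np.linalg.norm(Q['bayRL']-Q['slL']))
C={k:B(*p) for k,p in {'RL':(548,45,.008),'RR':(752,85,.008),'FL':(475,335,.008),'FR':(685,375,.008),'tL':(573,28,.004),'tR':(743,60,.004),'lL':(497,368,.003),'lR':(652,393,.003),'g1':(495,200,.052),'g2':(663,232,.052),'g3':(490,238,.052),'g4':(625,262,.052)}.items()}
for k in C:print(k,C[k].round(4))
r=(C['tL']+C['tR'])/2;l=(C['lL']+C['lR'])/2;X=r-l;print('cover len',np.linalg.norm(X),'yaw',np.degrees(np.arctan2(X[1],X[0])),'grip from tips',l+X*48/118)
# grip by colour + depth
im=c['image'].astype(int);H=cv2.cvtColor(c['image'],cv2.COLOR_RGB2HSV)
m=[(u,v) for v in range(225,262) for u in range(140,200) if H[v,u,1]>150 and H[v,u,0]<25]
G=np.array([world(c,u,v) for u,v in m]);T=G[G[:,2]>.049];print('griptop',len(T),T.mean(0),T.min(0),T.max(0))
s=read_state();from scipy.spatial.transform import Rotation as R
print(R.from_quat(s['eef_rot']).as_matrix().round(3))
```

```text
plane [-0.08450641 -0.02811476  0.11498256] 0.06699925061356171
FL [0.4116 0.0927 0.067 ]
FR [ 0.4003 -0.0284  0.067 ]
RR [ 0.5987 -0.0536  0.067 ]
RL [0.6099 0.0756 0.067 ]
slL [0.4552 0.0605 0.067 ]
slR [ 0.4498 -0.0132  0.067 ]
bayRL [0.5669 0.051  0.067 ]
bayRR [ 0.5607 -0.0233  0.067 ]
len 0.19949477409252328 yaw -6.093299692178 W 0.12158150770370214 0.12971118714989158 ctr [0.50512572 0.02155863 0.06699925]
bayctr [0.50815304 0.01876313 0.06699925] 0.11215388055014107
RL [0.5677 0.3094 0.008 ]
RR [0.5533 0.2391 0.008 ]
FL [0.4686 0.3273 0.008 ]
FR [0.4545 0.2567 0.008 ]
tL [0.5743 0.3026 0.004 ]
tR [0.5627 0.2437 0.004 ]
lL [0.4577 0.3211 0.003 ]
lR [0.4487 0.2689 0.003 ]
g1 [0.5099 0.3069 0.052 ]
g2 [0.4992 0.253  0.052 ]
g3 [0.4977 0.3076 0.052 ]
g4 [0.4897 0.2645 0.052 ]
cover len 0.11739265174526899 yaw -10.738971822056508 grip from tips [0.50012395 0.28613095 0.00340678]
griptop 153 [0.49981908 0.28240364 0.06204963] [0.4380556  0.02266311 0.04913601] [0.50990463 0.306583   0.79442567]
[[ 0.959  0.282 -0.   ]
 [ 0.282 -0.959  0.001]
 [-0.    -0.001 -1.   ]]
```

{"api": "step_arm", "payload": {"delta_pos": [[1,1,0],[1,1,0],[1,1,0],[1,1,0],[1,1,0],[1,1,0],[1,1,0],[1,1,0],[1,1,0],[1,1,0],[1,1,0],[1,1,0]], "turn": [-0.3,-0.3,-0.3,-0.3,-0.3,-0.3,-0.3,-0.3,-0.3,-0.3,-0.3,-0.3], "grip": 0}}

```text
time: 1.3
ee_pos: [0.4769, -0.2985, 0.2223]
eef_rot: [0.997, -0.074, -0.0, -0.0]
ft_force: [0.4, -1.1, 0.6]
width: 0.087
grip_force: 0.0
```

{"api": "step_arm", "payload": {"delta_pos": [[1,1,0],[1,1,0],[0,1,0],[0,1,0],[0,1,0],[0,1,0],[0,1,0],[0,1,0],[0,1,0],[0,1,0],[0,1,0],[0,1,0]], "turn": [-0.3,0,0,0,0,0,0,0,0,0,0,0]}}

```text
time: 2.5
ee_pos: [0.5259, 0.0013, 0.2223]
eef_rot: [0.996, -0.091, -0.0, 0.0]
ft_force: [0.7, -0.2, 0.1]
width: 0.0869
grip_force: 0.0
```

{"api": "step_arm", "payload": {"delta_pos": [[-0.1,1,0],[-0.1,1,0],[-0.1,1,0],[-0.1,1,0],[-0.1,1,0],[-0.1,1,0],[-0.1,1,0],[-0.1,1,0],[-0.1,1,0],[0,1,0],[0,1,0],[0,0,0]], "turn": [0,0,0,0,0,0,0,0,0,0,0,0]}}

```text
time: 3.7
ee_pos: [0.5022, 0.2789, 0.2222]
eef_rot: [0.996, -0.089, -0.001, -0.001]
ft_force: [-0.9, 0.1, -0.4]
width: 0.0869
grip_force: 0.0
```

Run:
```python
from h import *
c=shot('wrist','w1')
H=cv2.cvtColor(c['image'],cv2.COLOR_RGB2HSV)
v,u=np.where((H[...,1]>150)&(H[...,0]<22)&(c['z_map']>0))
G=np.array([world(c,a,b) for a,b in zip(u,v)])
T=G[(G[:,2]>.046)&(G[:,2]<.06)];print(len(G),len(T),u.min(),u.max(),v.min(),v.max())
r=cv2.minAreaRect((T[:,:2]*1000).astype(np.float32));print(r,np.median(T[:,2]));print(read_state()['ee_pos'])
```

```text
8872 689 0 639 39 399
((525.9765625, 158.14166259765625), (26.787355422973633, 305.500732421875), 10.589033126831055) 0.053872759976394013
[0.5028653  0.27689913 0.22211009]
```

View pics/w1.png

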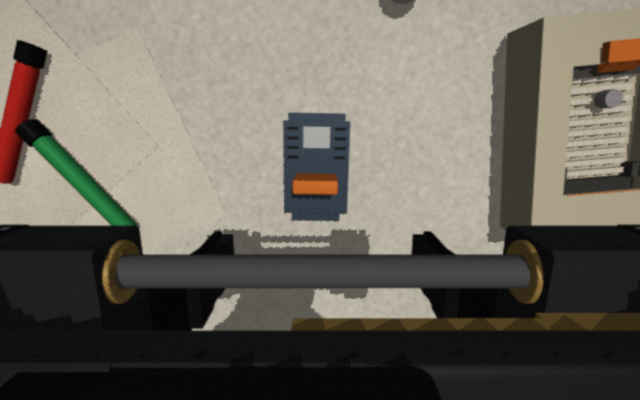

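The wrist view shows the cover aligned with the tool: the grip's top face spans about (293–337, 179–193).

Run:
```python
from h import *
c=load('w1')
H=cv2.cvtColor(c['image'],cv2.COLOR_RGB2HSV)
m=np.zeros((400,640),bool);m[165:205,280:350]=1
v,u=np.where((H[...,1]>120)&(H[...,0]<25)&m)
G=np.array([world(c,a,b) for a,b in zip(u,v)]);T=G[abs(G[:,2]-.053)<.006]
print(len(G),len(T),np.median(T[:,2]),cv2.minAreaRect((T[:,:2]*1000).astype(np.float32)),T.mean(0))
for z,p in((.008,(286,122)),(.008,(348,122)),(.003,(292,219)),(.003,(339,219)),(.004,(290,114)),(.004,(345,114))):print(p,world(c,*p,z).round(4))
```

```text
941 677 0.053883817339188345 ((501.528076171875, 286.5657653808594), (42.726078033447266, 14.33661937713623), 78.57772064208984) [0.50221297 0.28643119 0.05359329]
(286, 122) [0.5663 0.3066 0.008 ]
(348, 122) [0.5548 0.2427 0.008 ]
(292, 219) [0.4599 0.322  0.003 ]
(339, 219) [0.4505 0.2695 0.003 ]
(290, 114) [0.5736 0.3013 0.004 ]
(345, 114) [0.5634 0.2443 0.004 ]
```

{"api": "step_arm", "payload": {"delta_pos": [[-0.06,0.35,-1],[0,0,-1],[0,0,-1],[0,0,-1],[0,0,-1],[0,0,-1],[0,0,-1],[0,0,-0.7],[0,0,-0.5],[0,0,0]], "turn": [0,0,0,0,0,0,0,0,0,0]}}

```text
time: 4.75
ee_pos: [0.5015, 0.2827, 0.0161]
eef_rot: [0.996, -0.091, -0.001, 0.001]
ft_force: [-0.2, -0.9, 0.7]
width: 0.0872
grip_force: 0.0
```

{"api": "step_arm", "payload": {"delta_pos": [[0,0.1,0],[0,0,0],[0,0,0],[0,0,0],[0,0,0],[0,0,0]], "turn": [0,0,0,0,0,0], "grip": 1, "newtons": 20}}

```text
time: 5.35
ee_pos: [0.5023, 0.2866, 0.0177]
eef_rot: [0.996, -0.091, 0.0, 0.0]
ft_force: [0.3, 1.5, 0.1]
width: 0.0471
grip_force: 0.0
```

{"api": "step_arm", "payload": {"delta_pos": [[0,0,0],[0,0,0],[0,0,0.5],[0,0,1],[0,0,1],[0,0,1],[0,0,0.6],[0,0,0],[0,0,0]], "turn": [0,0,0,0,0,0,0,0,0]}}

```text
time: 6.25
ee_pos: [0.502, 0.2863, 0.1195]
eef_rot: [0.996, -0.091, -0.0, 0.0]
ft_force: [-0.4, -0.9, -0.9]
width: 0.0438
grip_force: 20.0
```

{"api": "step_arm", "payload": {"delta_pos": [[0,-0.5,0],[0,-0.5,0],[0,-0.5,0],[0,-0.5,0],[0,-0.5,0],[0,-0.5,0],[0,-0.5,0],[0,-0.5,0],[0,-0.5,0],[0,-0.5,0],[0,-0.5,0],[0,-0.3,0]], "turn": [-1,-1,-1,-1,-1,-1,-1,-1,-1,-1,-1,-1]}}

```text
time: 7.45
ee_pos: [0.5033, 0.173, 0.092]
eef_rot: [0.819, -0.573, -0.024, 0.012]
ft_force: [-0.7, -2.4, -0.2]
width: 0.0437
grip_force: 20.0
```

{"api": "step_arm", "payload": {"delta_pos": [[0,0,0],[0,0,0],[0,0,0]], "turn": [0,0,0]}}

```text
time: 7.75
ee_pos: [0.5052, 0.1702, 0.0939]
eef_rot: [0.819, -0.574, -0.023, 0.011]
ft_force: [-0.0, -0.0, -0.6]
width: 0.0434
grip_force: 20.0
```

Run:
```python
from h import *
s=read_state();print(np.round(s['joint_positions'],3),s['ee_pos'],s['eef_rot'],s['ft_force'])
shot('scene','s2');cv2.imwrite('pics/s2c.png',cv2.resize(load('s2')['image'][100:300,220:500,::-1],None,fx=2.8,fy=2.8))
```

```text
[-1.388  0.677  1.339  1.861 -0.712  1.253 -2.603] [0.5052216  0.17016722 0.09390022] [ 0.81874365 -0.57357881 -0.02347676  0.01072455] [-0.03407279 -0.03258948 -0.6044524 ]
```

View pics/s2c.png

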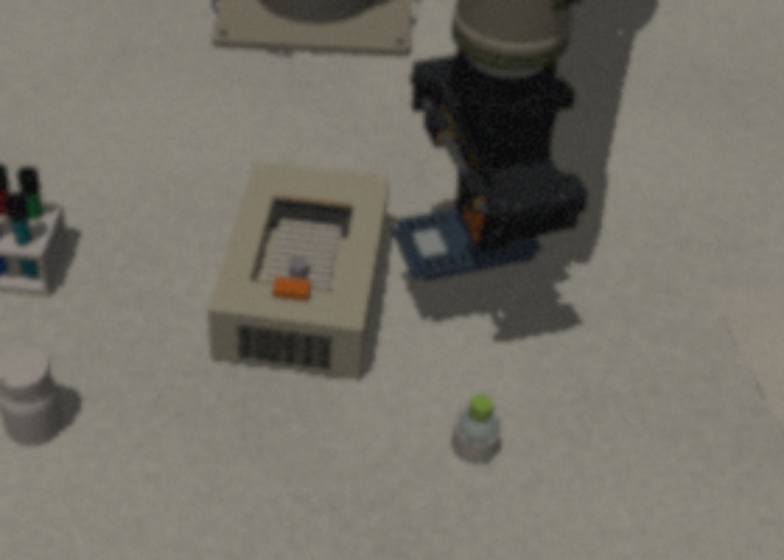

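{"api": "step_arm", "payload": {"delta_pos": [[0,0,1],[0,0,1],[0,0,1],[0,0,0],[0,0,0],[0,-0.5,0],[0,-0.5,0],[0,-0.5,0],[0,-0.5,0],[0,-0.5,0],[0,-0.5,0],[0,-0.5,0]], "turn": [1,1,1,1,1,1,1,1,1,1,1,1]}}

```text
time: 9.0
ee_pos: [0.5053, 0.0824, 0.1691]
eef_rot: [0.994, 0.111, -0.01, 0.023]
ft_force: [-0.1, -0.1, -1.5]
width: 0.0437
grip_force: 20.0
```

Run:
```python
from h import *
s=read_state();print(np.round(s['joint_positions'],3),s['ee_pos'],s['eef_rot'])
c=load('t1')
P=np.array([world(c,u,v) for v in range(215,275) for u in range(395,480)]);T=P[P[:,2]>.015];print('rack',np.percentile(T,[0.5,99.5],axis=0).round(3))
```

```text
[-1.297  0.25   1.17   1.853 -0.196  1.217 -1.413] [0.50526517 0.08239919 0.16910357] [ 0.99351228  0.11089641 -0.00985531  0.02319939]
rack [[ 0.438 -0.309  0.019]
 [ 0.53   0.023  0.794]]
```

{"api": "step_arm", "payload": {"delta_pos": [[0,-0.7,0],[0,-0.7,0],[0,-0.7,0],[0,-0.7,0],[0,-0.7,0],[0,-0.7,0],[0,-0.7,0],[0,-0.7,0],[0,-0.7,0],[0,-0.6,0],[0,0,0],[0,0,0]], "turn": [1,1,1,1,1,1,1,1,1,1,0.5,0]}}

```text
time: 10.2
ee_pos: [0.505, -0.0903, 0.169]
eef_rot: [0.739, 0.673, 0.007, 0.026]
ft_force: [0.3, -0.3, -1.5]
width: 0.044
grip_force: 20.0
```

Run:
```python
from h import *
from scipy.spatial.transform import Rotation as R
s=read_state();print(np.round(s['joint_positions'],3),s['ee_pos']);print(R.from_quat(s['eef_rot']).as_matrix().round(3))
c=load('t1')
P=np.array([world(c,u,v) for v in range(222,275) for u in range(400,480)]);T=P[(P[:,2]>.01)&(P[:,2]<.12)];print('rack',np.percentile(T,[1,99],axis=0).round(3))
```

```text
[-0.934  0.111  1.081  1.909 -0.083  1.133  0.082] [ 0.5049744  -0.09026847  0.16902829]
[[ 0.095  0.995  0.044]
 [ 0.995 -0.093 -0.029]
 [-0.025  0.047 -0.999]]
rack [[ 0.458 -0.307  0.012]
 [ 0.529 -0.209  0.105]]
```

{"api": "step_arm", "payload": {"delta_pos": [[-0.43,-0.4,0],[0,0,-1],[0,0,-1],[0,0,-1],[0,0,-0.2],[0,0,-0.1],[0,0,0]], "turn": [0,0,0,0,0,0,0]}}

```text
time: 10.9
ee_pos: [0.4948, -0.0993, 0.0868]
eef_rot: [0.739, 0.673, 0.006, 0.026]
ft_force: [1.2, -0.2, -1.1]
width: 0.0439
grip_force: 20.0
```

{"api": "step_arm", "payload": {"delta_pos": [[0,0,-0.1],[0,0,-0.1],[0,0,-0.1],[0,0,-0.1],[0,0,-0.1],[0,0,0]], "turn": [0,0,0,0,0,0]}}

```text
time: 11.5
ee_pos: [0.4942, -0.0995, 0.0731]
eef_rot: [0.739, 0.673, 0.005, 0.026]
ft_force: [0.3, -2.0, 2.2]
width: 0.0436
grip_force: 20.0
```

{"api": "step_arm", "payload": {"delta_pos": [[0,0,-0.1],[0,0,-0.1],[0,0,-0.1],[0,0,0]], "turn": [0,0,0,0]}}

```text
time: 11.9
ee_pos: [0.4939, -0.0993, 0.0655]
eef_rot: [0.739, 0.673, 0.005, 0.026]
ft_force: [-0.3, -2.7, 2.2]
width: 0.0442
grip_force: 20.0
```

Run:
```python
from h import *
c=shot('scene','s3')
cv2.imwrite('pics/s3c.png',cv2.resize(c['image'][110:250,180:400,::-1],None,fx=3.6,fy=3.6,interpolation=cv2.INTER_CUBIC))
```

```text
(no output)
```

View pics/s3c.png

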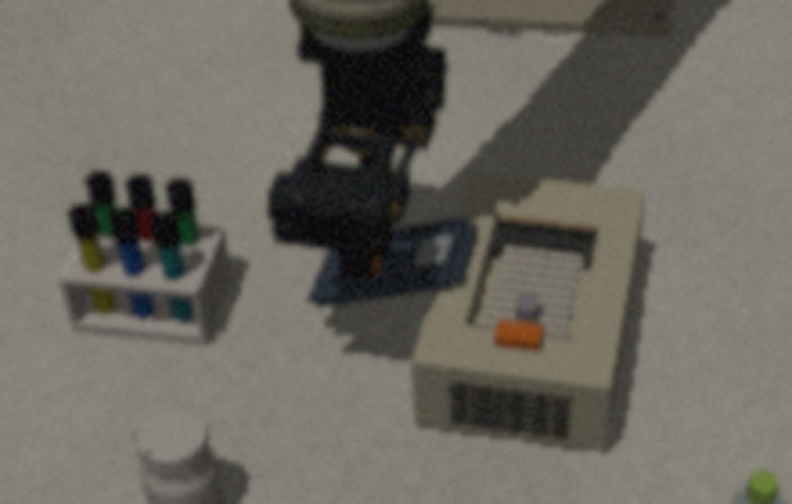

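The cover's rear rests on the pump's side edge and its lip end has dropped, so it is tilted in the pads. I'll check the tilt from depth.

Run:
```python
from h import *
c=load('s3');H=cv2.cvtColor(c['image'],cv2.COLOR_RGB2HSV)
P=[]
for v in range(170,196):
  for u in range(262,314):
    p=world(c,u,v)
    r,g,b=[int(x) for x in c['image'][v,u]]
    if (b>r+12 or (300<u<=304 and 175<v<183)) and .03<p[2]<.11: P.append(p)
P=np.array(P)
for _ in range(4):
    n=np.linalg.lstsq(np.c_[P[:,:2],np.ones(len(P))],P[:,2],rcond=None)[0]
    e=P[:,2]-np.c_[P[:,:2],np.ones(len(P))]@n; P=P[abs(e)<max(.003,1.5*e.std())]
y=np.radians(84.9);d=np.array([np.cos(y),np.sin(y)])
print(len(P),'pitch',np.degrees(np.arctan(n[:2]@d)),'roll',np.degrees(np.arctan(n[:2]@[-d[1],d[0]])),e.std(),'z at grip',n@[.494,-.0993,1],P.min(0),P.max(0))
```

```text
115 pitch 19.541179808392968 roll -2.9091880618947323 0.0012235729975846976 z at grip 0.05697807760932255 [ 0.47230548 -0.13063767  0.04502892] [ 0.53332419 -0.02722173  0.08237747]
```

{"api": "step_arm", "payload": {"delta_pos": [[0,0,0],[0,0,0.5],[0,0,1],[0,0,1],[0,0,0.5],[0,0,0]], "turn": [0,0,0,0,0,0], "grip": 1, "newtons": 40}}

```text
time: 12.55
ee_pos: [0.495, -0.0986, 0.1423]
eef_rot: [0.739, 0.673, 0.007, 0.026]
ft_force: [0.2, 0.8, -0.9]
width: 0.0435
grip_force: 40.0
```

{"api": "step_arm", "payload": {"delta_pos": [[0,0.44,0],[0,0.44,0],[0,0.44,0],[0,0.44,0],[0,0.44,0],[0,0.44,0],[0,0.44,0],[0,0.44,0],[0,0.44,0],[0,0.44,0],[0,0.44,0],[0,0,0]], "turn": [-1,-1,-1,-1,-1,-1,-1,-1,-1,-1,-1,-1]}}

```text
time: 13.75
ee_pos: [0.4935, 0.0237, 0.1396]
eef_rot: [0.999, 0.018, -0.014, 0.023]
ft_force: [-0.0, 0.3, -1.5]
width: 0.0435
grip_force: 40.0
```

{"api": "step_arm", "payload": {"delta_pos": [[0,0,0],[0,0,0],[0,0,0]], "turn": [-1,0,0]}}

```text
time: 14.05
ee_pos: [0.4937, 0.0216, 0.1402]
eef_rot: [0.999, -0.04, -0.015, 0.022]
ft_force: [0.7, 0.0, -1.4]
width: 0.0437
grip_force: 40.0
```

Run:
```python
from h import *
from scipy.spatial.transform import Rotation as R
s=read_state();print(np.round(s['joint_positions'],3),s['ee_pos'],s['ft_force']);M=R.from_quat(s['eef_rot']).as_matrix();print(M.round(3),'yaw',np.degrees(np.arctan2(M[1,0],M[0,0])))
c=shot('scene','s4')
cv2.imwrite('pics/s4c.png',cv2.resize(c['image'][120:250,260:400,::-1],None,fx=4.5,fy=4.5,interpolation=cv2.INTER_CUBIC))
```

```text
[-1.261  0.31   1.281  1.922 -0.275  1.174 -1.527] [0.49372034 0.0216152  0.14016963] [ 0.7437165   0.03477466 -1.35919578]
[[ 0.996 -0.079 -0.031]
 [-0.08  -0.996 -0.044]
 [-0.028  0.046 -0.999]] yaw -4.581630620460219
```

View pics/s4c.png

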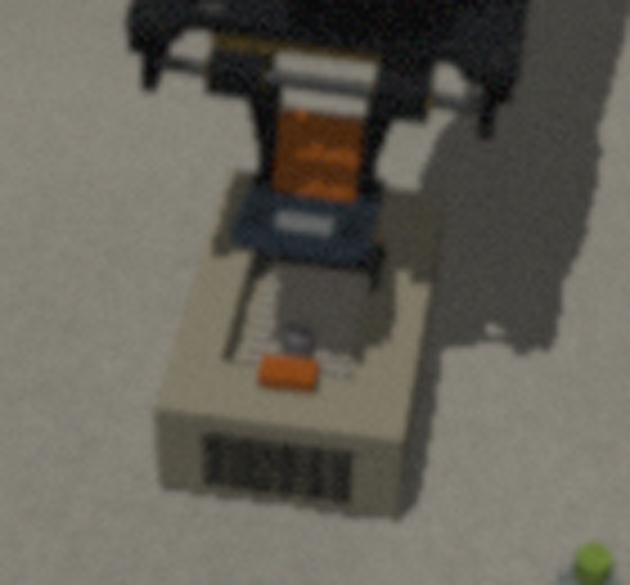

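Cover held tilted above the pump, rear up, pad at crop (305,222), latch (290,372). Quick check of its pose.

Run:
```python
from h import *
c=load('s4')
P=np.array([world(c,u,v) for v in range(163,176) for u in range(315,342)])
Q=P
for _ in range(6):
    n=np.linalg.lstsq(np.c_[P[:,:2],np.ones(len(P))],P[:,2],rcond=None)[0]
    e=P[:,2]-np.c_[P[:,:2],np.ones(len(P))]@n; P=P[abs(e)<max(.003,1.5*e.std())]
y=np.radians(-4.6);d=np.array([np.cos(y),np.sin(y)])
print(len(Q),len(P),'pitch',np.degrees(np.arctan(n[:2]@d)),'roll',np.degrees(np.arctan(n[:2]@[-d[1],d[0]])),e.std())
w=world(c,327.8-.4,169.3-.4);print('pad',w)
o=np.array([.505,.0192]);r=np.radians(-5.1);B=np.array([[np.cos(r),np.sin(r)],[-np.sin(r),np.cos(r)]])
print('pad in pump',B@(w[:2]-o)*1000,w[2])
I=c['image'];m=np.zeros((400,640),bool);m[160:176,308:350]=1
vv,uu=np.where(m&(I.min(2)>90));print('pad px',len(uu),uu.mean() if len(uu) else 0,vv.mean() if len(vv) else 0)
l=world(c,260+290/4.5-.4,120+368/4.5-.4);print('latch',B@(l[:2]-o)*1000,l[2])
```

```text
351 302 pitch 18.092146395976105 roll -2.3170170112444533 0.0011116995445185362
pad [0.54359163 0.02022717 0.1507495 ]
pad in pump [38.34753624  4.45368388] 0.15074949600153442
pad px 47 323.3829787234043 165.6595744680851
latch [71.26042707  3.00398712] 0.07824383017738279
```

{"api": "step_arm", "payload": {"delta_pos": [[0,-0.03,-0.5],[0,0,-0.5],[0,0,-0.5],[0,0,-0.4],[0,0,-0.1],[0,0,0]], "turn": [-0.07,0,0,0,0,0]}}

```text
time: 14.7
ee_pos: [0.494, 0.0206, 0.0904]
eef_rot: [0.999, -0.046, -0.015, 0.022]
ft_force: [0.2, -0.4, -1.2]
width: 0.0439
grip_force: 40.0
```

{"api": "step_arm", "payload": {"delta_pos": [[0,0,-0.08],[0,0,-0.08],[0,0,0]], "turn": [0,0,0]}}

```text
time: 15.0
ee_pos: [0.4946, 0.021, 0.0871]
eef_rot: [0.999, -0.045, -0.014, 0.022]
ft_force: [0.8, -0.9, 1.2]
width: 0.0437
grip_force: 40.0
```

{"api": "step_arm", "payload": {"delta_pos": [[0,0,-0.08],[0,0,-0.08],[0,0,0]], "turn": [0,0,0]}}

```text
time: 15.3
ee_pos: [0.4963, 0.0204, 0.0844]
eef_rot: [0.999, -0.046, -0.012, 0.022]
ft_force: [2.5, -2.0, 11.6]
width: 0.0437
grip_force: 40.0
```

{"api": "step_arm", "payload": {"delta_pos": [[0,0,0.1],[0,0,0],[-0.1,0,0],[-0.1,0,0],[0,0,0]], "turn": [0,0,0,0,0]}}

```text
time: 15.8
ee_pos: [0.4885, 0.021, 0.0851]
eef_rot: [0.999, -0.045, -0.015, 0.022]
ft_force: [0.4, -0.3, -1.8]
width: 0.0438
grip_force: 39.9
```

{"api": "step_arm", "payload": {"delta_pos": [[-0.1,0,0],[0,0,0]], "turn": [0,0]}}

```text
time: 16.0
ee_pos: [0.4863, 0.021, 0.0853]
eef_rot: [0.999, -0.045, -0.015, 0.022]
ft_force: [-0.1, 0.1, -1.4]
width: 0.0437
grip_force: 39.9
```

{"api": "step_arm", "payload": {"delta_pos": [[-0.08,0,0],[0,0,0]], "turn": [0,0]}}

```text
time: 16.2
ee_pos: [0.485, 0.021, 0.0855]
eef_rot: [0.999, -0.046, -0.014, 0.022]
ft_force: [0.3, -0.0, -1.7]
width: 0.0438
grip_force: 39.9
```

{"api": "step_arm", "payload": {"delta_pos": [[-0.08,0,0],[0,0,0]], "turn": [0,0]}}

```text
time: 16.4
ee_pos: [0.4845, 0.021, 0.086]
eef_rot: [0.999, -0.046, -0.012, 0.022]
ft_force: [7.4, -0.3, -3.9]
width: 0.0433
grip_force: 40.0
```

{"api": "step_arm", "payload": {"delta_pos": [[-0.06,0,0],[0,0,0]], "turn": [0,0]}}

```text
time: 16.6
ee_pos: [0.484, 0.021, 0.0864]
eef_rot: [0.999, -0.046, -0.011, 0.022]
ft_force: [11.3, 0.1, -3.7]
width: 0.0441
grip_force: 40.0
```

{"api": "step_arm", "payload": {"delta_pos": [[0.1,0,0],[0,0,0]], "turn": [0,0]}}

```text
time: 16.8
ee_pos: [0.4846, 0.0209, 0.0858]
eef_rot: [0.999, -0.046, -0.014, 0.022]
ft_force: [3.7, 0.5, 1.8]
width: 0.0444
grip_force: 40.0
```

Run:
```python
from h import *
s=read_state();print(s['ee_pos'],s['ft_force'],s['torque'])
a=shot('wrist','w5');b=shot('top','t5')
x=cv2.resize(a['image'][:,:,::-1],(560,350));y=cv2.resize(b['image'][180:310,250:350,::-1],None,fx=4,fy=4,interpolation=cv2.INTER_CUBIC)
o=np.zeros((520,960,3),np.uint8);o[:350,:560]=x;o[:520,560:]=y;cv2.imwrite('pics/c5.png',o[:,160:])
```

```text
[0.48459124 0.02094628 0.08577576] [3.70444134 0.51678108 1.77684697] [ 0.189655   -0.97197671 -0.03423656]
```

View pics/c5.png

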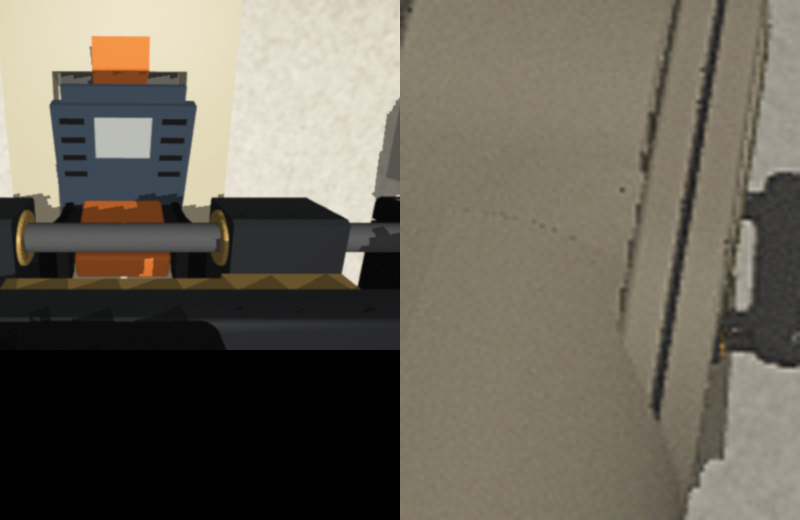

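{"api": "step_arm", "payload": {"delta_pos": [[0,0,0],[0,0,0],[0.05,0,-0.055],[0.05,0,-0.055],[0.05,0,-0.055],[0,0,0]], "turn": [0,0,0,0,0,0], "newtons": 8}}

```text
time: 17.5
ee_pos: [0.4872, 0.0207, 0.081]
eef_rot: [0.999, -0.046, -0.015, 0.022]
ft_force: [0.8, -1.3, 1.8]
width: 0.0437
grip_force: 8.0
```

{"api": "step_arm", "payload": {"delta_pos": [[0.05,0,-0.055],[0.05,0,-0.055],[0,0,0]], "turn": [0,0,0]}}

```text
time: 17.8
ee_pos: [0.4899, 0.0209, 0.0782]
eef_rot: [0.999, -0.046, -0.015, 0.022]
ft_force: [0.8, -0.3, 1.8]
width: 0.0436
grip_force: 8.0
```

```bash
cat > tilt.py <<'E'
from h import *
import sys
c=shot('wrist',sys.argv[1])
o=np.array([.505,.0192]);r=np.radians(-5.1);B=np.array([[np.cos(r),np.sin(r)],[-np.sin(r),np.cos(r)]])
I=c['image'].astype(int);P=[]
for v in range(40,300,2):
  for u in range(200,460,2):
    if I[v,u,2]>I[v,u,0]+15 and 40<I[v,u].sum()<330:
      p=world(c,u,v)
      q=B@(p[:2]-o)
      if .05<p[2]<.13 and -.05<q[0]<.05 and abs(q[1])<.04:P.append([*q,p[2]])
P=np.array(P)
for _ in range(6):
    n=np.linalg.lstsq(np.c_[P[:,:2],np.ones(len(P))],P[:,2],rcond=None)[0]
    e=P[:,2]-np.c_[P[:,:2],np.ones(len(P))]@n;P=P[abs(e)<max(.002,2*e.std())]
print(len(P),'pitch',np.degrees(np.arctan(n[0])),'roll',np.degrees(np.arctan(n[1])),'sd',e.std(),'top z at x=-40,30,45:',[(n@[x,0,1]).round(4) for x in(-.04,.03,.045)],P.min(0).round(3),P.max(0).round(3))
H=cv2.cvtColor(c['image'],cv2.COLOR_RGB2HSV)
E
python3 tilt.py w6
```

```text
2858 pitch 6.341563315378197 roll -2.3996750130407425 sd 0.0006309044334806467 top z at x=-40,30,45: [np.float64(0.0695), np.float64(0.0773), np.float64(0.0789)] [-0.008 -0.035  0.07 ] [0.048 0.035 0.082]
```

{"api": "step_arm", "payload": {"delta_pos": [[0,0,0],[0,0,0],[0,0,0],[0,0,0],[0,0,0.4],[0,0,1],[0,0,1],[0,0,0.3],[0,0,0]], "turn": [0,0,0,0,0,0,0,0,0], "grip": 0}}

```text
time: 18.75
ee_pos: [0.4906, 0.0214, 0.147]
eef_rot: [0.999, -0.045, -0.014, 0.021]
ft_force: [0.5, -0.5, -0.4]
width: 0.0868
grip_force: 0.0
```

```bash
python3 tilt.py w7
python3 - <<'E'
from h import *
print(read_state()['ee_pos'])
c=load('w7')
cv2.imwrite('pics/w7.png',c['image'][:,:,::-1])
E
```

```text
1727 pitch 7.047666212243195 roll 0.0746979007667772 sd 0.0006401760222312384 top z at x=-40,30,45: [np.float64(0.0682), np.float64(0.0769), np.float64(0.0787)] [-0.047 -0.035  0.067] [0.047 0.035 0.08 ]
[0.48997644 0.02143047 0.14602162]
```

View pics/w7.png

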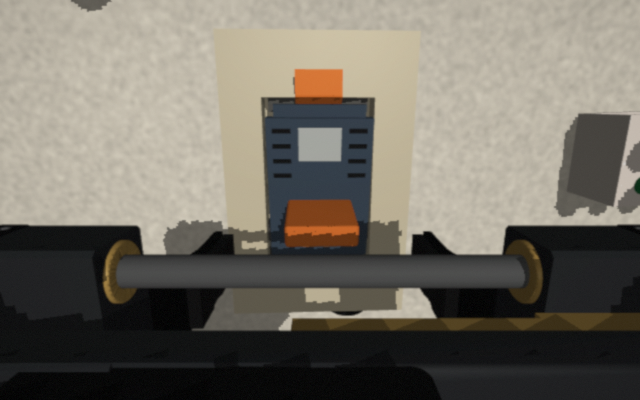

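The cover lies hooked at 7° with its rear on the latch; the pad is at (298–341, 128–161), centre (320,144).

Run:
```python
from h import *
c=load('w7');p=world(c,319.5,144);e=read_state()['ee_pos'];print(p,world(c,319.5,144,.0765),'delta',(p-e)/.025, 'plate rear L/R',world(c,266,119),world(c,373,119),'tongue',world(c,270,105),'lat',world(c,319,85))
```

```text
[0.53572551 0.01605549 0.07803139] [0.53556273 0.01601707 0.0765    ] delta [ 1.82996285 -0.21499908 -2.71960907] plate rear L/R [0.55462276 0.04842908 0.0785101 ] [ 0.54846635 -0.01941715  0.07965103] tongue [0.56309643 0.04664549 0.06011575] lat [0.57221925 0.01294356 0.07600681]
```

{"api": "step_arm", "payload": {"delta_pos": [[0.92,-0.11,0],[0.92,-0.11,0],[0,0,-0.8],[0,0,-0.8],[0,0,-0.6],[0,0,-0.2],[0,0,0],[0,0,0]], "turn": [0,0,0,0,0,0,0,0], "grip": 1, "newtons": 20}}

```text
time: 19.6
ee_pos: [0.5362, 0.0154, 0.0865]
eef_rot: [0.999, -0.046, -0.014, 0.022]
ft_force: [0.3, -0.6, 0.6]
width: 0.0308
grip_force: 0.0
```

{"api": "step_arm", "payload": {"delta_pos": [[0,0,-0.08],[0,0,-0.08],[0,0,0]], "turn": [0,0,0]}}

```text
time: 19.9
ee_pos: [0.536, 0.0156, 0.082]
eef_rot: [0.999, -0.045, -0.014, 0.022]
ft_force: [-0.2, 0.3, 0.1]
width: 0.0072
grip_force: 0.0
```

{"api": "step_arm", "payload": {"delta_pos": [[0,0,-0.05],[0,0,-0.05],[0,0,0]], "turn": [0,0,0]}}

```text
time: 20.2
ee_pos: [0.5359, 0.0155, 0.0793]
eef_rot: [0.999, -0.046, -0.014, 0.022]
ft_force: [-0.6, -0.1, -0.6]
width: 0.0006
grip_force: 0.0
```

{"api": "step_arm", "payload": {"delta_pos": [[0,0,-0.04],[0,0,-0.04],[0,0,-0.04],[0,0,0]], "turn": [0,0,0,0]}}

```text
time: 20.6
ee_pos: [0.5361, 0.0154, 0.0765]
eef_rot: [0.999, -0.046, -0.014, 0.022]
ft_force: [0.6, 0.1, 0.3]
width: 0.0001
grip_force: 0.7
```

{"api": "step_arm", "payload": {"delta_pos": [[0,0,-0.04],[0,0,-0.04],[0,0,0]], "turn": [0,0,0]}}

```text
time: 20.9
ee_pos: [0.5363, 0.0154, 0.0748]
eef_rot: [0.999, -0.046, -0.014, 0.022]
ft_force: [-0.2, 0.1, 6.4]
width: 0.0004
grip_force: 2.6
```

{"api": "step_arm", "payload": {"delta_pos": [[0,0,-0.04],[0,0,-0.04],[0,0,0]], "turn": [0,0,0]}}

```text
time: 21.2
ee_pos: [0.5364, 0.0154, 0.0729]
eef_rot: [0.999, -0.046, -0.014, 0.022]
ft_force: [-1.4, 0.1, 6.4]
width: 0.0004
grip_force: 3.2
```

{"api": "step_arm", "payload": {"delta_pos": [[0,0,-0.04],[0,0,0]], "turn": [0,0]}}

```text
time: 21.4
ee_pos: [0.5366, 0.0154, 0.0721]
eef_rot: [0.999, -0.046, -0.014, 0.022]
ft_force: [-1.4, 0.2, 9.5]
width: 0.0006
grip_force: 4.4
```

{"api": "step_arm", "payload": {"delta_pos": [[0,0,-0.04],[0,0,0]], "turn": [0,0]}}

```text
time: 21.6
ee_pos: [0.5365, 0.0154, 0.0708]
eef_rot: [0.999, -0.046, -0.014, 0.022]
ft_force: [0.7, 0.8, 4.3]
width: 0.0006
grip_force: 2.1
```

{"api": "step_arm", "payload": {"delta_pos": [[0,0,-0.04],[0,0,0]], "turn": [0,0]}}

```text
time: 21.8
ee_pos: [0.5364, 0.0155, 0.0697]
eef_rot: [0.999, -0.045, -0.014, 0.022]
ft_force: [1.7, -0.2, 3.5]
width: 0.0004
grip_force: 2.0
```

{"api": "step_arm", "payload": {"delta_pos": [[0,0,-0.03],[0,0,0]], "turn": [0,0]}}

```text
time: 22.0
ee_pos: [0.5364, 0.0155, 0.0689]
eef_rot: [0.999, -0.045, -0.014, 0.022]
ft_force: [2.8, 0.1, 4.5]
width: 0.0007
grip_force: 2.1
```

{"api": "step_arm", "payload": {"delta_pos": [[0,0,-0.03],[0,0,0]], "turn": [0,0]}}

```text
time: 22.2
ee_pos: [0.5356, 0.0155, 0.0677]
eef_rot: [0.999, -0.045, -0.015, 0.022]
ft_force: [2.1, 0.6, 2.2]
width: 0.0002
grip_force: 1.2
```

{"api": "step_arm", "payload": {"delta_pos": [[0,0,-0.03],[0,0,0]], "turn": [0,0]}}

```text
time: 22.4
ee_pos: [0.5357, 0.0155, 0.067]
eef_rot: [0.999, -0.046, -0.015, 0.022]
ft_force: [1.7, 0.6, 3.5]
width: 0.0004
grip_force: 1.7
```

{"api": "step_arm", "payload": {"delta_pos": [[0,0,-0.03],[0,0,0]], "turn": [0,0]}}

```text
time: 22.6
ee_pos: [0.5358, 0.0154, 0.0667]
eef_rot: [0.999, -0.046, -0.015, 0.022]
ft_force: [-1.0, -0.3, 7.5]
width: 0.0006
grip_force: 3.9
```

{"api": "step_arm", "payload": {"delta_pos": [[0,0,-0.03],[0,0,0]], "turn": [0,0]}}

```text
time: 22.8
ee_pos: [0.5359, 0.0154, 0.0665]
eef_rot: [0.999, -0.046, -0.015, 0.022]
ft_force: [-4.5, 0.8, 16.6]
width: 0.0006
grip_force: 8.4
```

{"api": "step_arm", "payload": {"delta_pos": [[0,0,-0.03],[0,0,0]], "turn": [0,0]}}

```text
time: 23.0
ee_pos: [0.536, 0.0154, 0.0664]
eef_rot: [0.999, -0.046, -0.015, 0.021]
ft_force: [-7.6, 1.8, 26.8]
width: 0.0004
grip_force: 13.2
```

{"api": "step_arm", "payload": {"delta_pos": [[0,0,0.3],[0,0,1],[0,0,1],[-1,0,1],[-0.8,0,0.2],[0,0,0],[0,0,0]], "turn": [0,0,0,0,0,0,0]}}

```text
time: 23.7
ee_pos: [0.4905, 0.0164, 0.1522]
eef_rot: [0.999, -0.045, -0.015, 0.021]
ft_force: [-0.3, -0.2, -0.6]
width: 0.0008
grip_force: 0.0
```

```bash
python3 tilt.py w8
python3 - <<'E'
from h import *
c=load('w8');print(read_state()['ee_pos'])
cv2.imwrite('pics/w8c.png',cv2.resize(c['image'][50:260,220:420,::-1],None,fx=2.8,fy=2.8,interpolation=cv2.INTER_CUBIC))
E
```

```text
1539 pitch -0.20896789883534353 roll 0.11877903005161439 sd 0.0006336168191816736 top z at x=-40,30,45: [np.float64(0.0694), np.float64(0.0692), np.float64(0.0691)] [-0.029 -0.035  0.067] [0.047 0.035 0.071]
[0.49084032 0.01606513 0.15215759]
```

View pics/w8c.png

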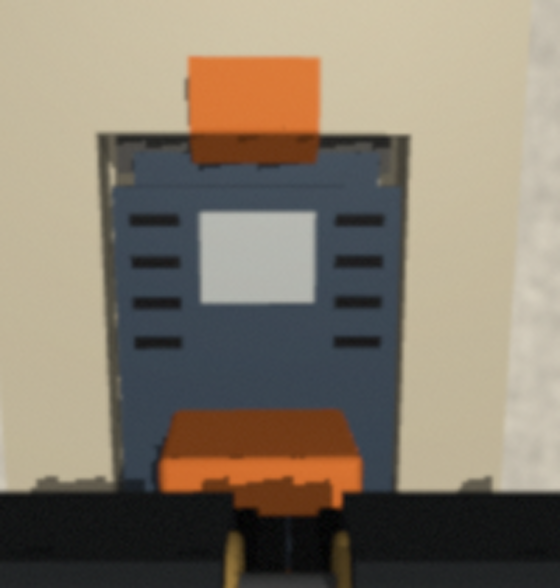

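The cover lies flat (−0.2°) in the bay. The latch nose (crop 188–320, down to row 163) sits over the rear tongue, and the arm is clear. Handing in.

```bash
python3 -c "
from bench import *
print(close_job())"
```

```text
the job is handed in; nothing more can be done
None
```

The filter cover is back on the pump: lip hooked in the slot, rear snapped under the latch, lying flat (within about 0.2°) after I let go. It took about 24 s, peak press was about 28 N, and the rack, jar and vial were left alone; the job is handed in.

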